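# Charge the slide box with grinding balls

### The job

Slide the receiving box along its rails until it is centred under the funnel spout, then pick up the scoop and tip the three grinding balls through the funnel into the box. Spill none, leave the box centred under the spout, stand the empty scoop upright on the worktop again, and do not disturb the beaker, measuring cylinder or petri dish.

Things in the scene. Friction and masses are not known exactly. Their poses are not given: they have to be found in the camera images.
- carriage (a joint): position of the receiving box along its two rails, m: 0 = stop at the end nearer the robot, 0.15 = stop at the far end; it grows as the box is pushed away from the robot. About 2 N of friction holds it where it is left. The right place under the spout lies between the stops, in a different place each time.
- box_in (a point): centre of the inner floor of the receiving box, 26 mm above the worktop. Open-topped aluminium box, 90 x 90 x 50 mm outside, walls 4 mm, rim 46 mm above this point (72 mm above the worktop), running on two steel rods over a 250 x 90 mm fixed base plate. x axis: along the rails, away from the robot (the direction in which joint carriage grows); z up
- box_grip (a point): grip point of the box: the middle of the upper part of an upright black post, 16 x 16 mm, on a thin arm 130 mm in front of the box centre (box_in's -x side, towards the robot). 82 mm above the worktop, on the post's axis; the post stands 20 mm higher and starts 30 mm lower, on the arm. Axes as box_in: grip from above, push along +x
- spout_outlet (a point): centre of the lower opening of the fixed steel funnel, 42 mm inside diameter (48 mm outside), 82 mm above the worktop, 10 mm above the box's rim. It is held from a post on a foot to the left of the rails (the post's top is 133 mm above the worktop, 95 mm from the funnel's axis). x axis along the rails, z up
- spout_mouth (a point): centre of the funnel's round upper rim, 102 mm inside diameter (108 mm outside), 162 mm above the worktop, straight above spout_outlet. Nothing of the funnel stands higher
- scoop: loose steel scoop, 150 g, 110 mm long (x), 48 wide (y), walls 44 high, open at its -x end (the lip). Origin: centre of its underside, at height 0 when it stands; z up. Its inner floor (42 mm wide) falls 12 degrees from lip to back, so balls stay at the back if it is carried level and smoothly, and roll out when it is tipped lip-down well past 12 degrees (about 40 empties it)
- scoop_bar (a point): centre of the scoop's black bridge handle: a straight bar across the scoop above its middle, 14 mm thick (along scoop x), 50 mm long (along y), 20 mm high, 95 mm above the scoop's underside. Same axes as the scoop. Grip it from above, fingers closing along scoop x
- scoop_lip (a point): middle of the pouring edge at the open end of the scoop: 55 mm in -x and 63.6 mm below scoop_bar, 31.4 mm above the underside. Same axes as the scoop
- ball_0_center (a point): white ceramic grinding ball, 18 mm diameter, 12 g, rolls freely; one of three, all start at the low rear end of the scoop. The point is its centre; its axes mean nothing
- ball_1_center (a point): white ceramic grinding ball, 18 mm diameter, 12 g, rolls freely; one of three, all start at the low rear end of the scoop. The point is its centre; its axes mean nothing
- ball_2_center (a point): white ceramic grinding ball, 18 mm diameter, 12 g, rolls freely; one of three, all start at the low rear end of the scoop. The point is its centre; its axes mean nothing
- beaker_pp: bystander: clear plastic beaker, 62 x 70 x 74 mm high, to the right of the rails; origin at the centre of its underside
- cylinder: bystander: graduated measuring cylinder on a blue foot, 52 x 59 x 176 mm high, to the right of the rails; origin at the centre of its underside
- petri: bystander: covered petri dish, 58 mm diameter, 15 mm high, lying at the front of the worktop; origin at the centre of its underside
Mind the look-alikes: they are no part of the job. What is shaped like the scoop but purple is not meant. What is shaped like the part that bears spout_outlet but purple is not meant.

How it is judged:
By the outcome, as a careful person would: the job done as asked, in the order asked, and still so for the second after the job is handed in, with the robot touching nothing.
It also fails if it takes over 67 s, if anything falls off the work surface, if the arm or the gripper's body presses on something with over 40 N, if the wrist force passes 120 N, or if a joint passes its speed limit or range.

### The arm

A 6-joint arm with a two-finger parallel gripper is mounted at the origin on a cart in front of the work surface, level with it; the furniture and walls round the work are solid. World frame = base frame: x ahead of the robot, y to its left, z up, the work surface at z = 0. Lengths are in m, angles in rad, forces in N, time in s.
With the tool pointing down it reaches from about 0.325 to 0.9 m from the base axis. Payload 6.1 kg.
Tool frame: the origin (TCP) lies at the very end of the fingers, on their centre line; the grasp point (between the pads) lies 19 mm behind it; z points along the fingers, y is the line along which they close (so a half turn about z gives the same grasp; the last joint's range is limited). The gripper opens to 85 mm and grips with 20 to 120 N. Pads are 22 mm wide; open, the fingers measure 114 mm over their backs; the gripper's body (76 mm by 85 mm) begins 54 mm behind the grasp point. The pads swing forward as they close: fully open they stand 13 mm farther back than shut.
Start: joints at [-1.413, 0.22, 1.526, -0, 1.395, -0.126], TCP at [0.175, -0.6, 0.231] pointing down, gripper open.
Joint ranges: [-2.98, 2.98], [-0.91, 2.08], [0.09, 2.57], [-1.24, 4.39], [0.2, 2.65], [-2.68, 2.68]. Speed limits (rad/s): [2.57, 2.57, 3.01, 3.14, 3.14, 3.14].

### API

Orientations are given as a rotation vector (axis times angle).
In Python, from rig import ctrl gives the robot as it stands.
- The arm moves only by the tool play_rows, never from a script. Its argument "increments" is a list of rows, each an object of numbers: "claw": the opening, from 0 (shut) to 1 (fully open); "tx", "ty", "tz": the shift along the tool's x, y, z in m; "roll": the turn about the tool's z in rad. In form: [{"claw": .., "tx": .., "ty": .., "tz": .., "roll": ..}, ...]. A call has exactly 8 rows; each row is the pose to reach, as a shift and turn from the pose commanded when the call began, along the tool's axes at that moment; what a row does not reach only later rows make up. A row lasts 1/8 s, in which the tool goes at most 62.5 mm and 10.7 degrees, less where a joint would pass 70% of its speed; a pose out of reach is approached as far as the arm can. A call with a gripper value outside its range is refused whole. The fingers move at their own pace and stop on an object; "force" is the grip in N (left out, the last holds). Time passes only in rows, so rows that repeat a pose let the fingers close, or fill a call up. It gives the time, the measured TCP pose, the force, the opening and the grip force at its end, in the units of the state.
- ctrl.get_obs(): the state, without advancing time (a new reading comes with each control period).
- ctrl.get_image(name): name is "scene" or "top" or "wrist"; returns a dict with "pixels" (480x640x3 uint8, red, green, blue), "camera_matrix" (3x3 intrinsics, pixels), "cam_to_world" (4x4, takes a point from camera to world coordinates). Camera axes: x right, y up, looking along -z (the intrinsics and any distortion apply to the point x, -y, -z); pixel columns grow to the right and rows downward; lengths in m; the calibration is good to about 2 mm. A picture is of the moment at which its call begins. There is no depth.
- ctrl.close_job(): hands the job in; it is judged then, once.
Trained networks look in a picture, given as the dict that the camera call returned (one of the last four; its "shot" number tells which), for a name from the list of things; names that differ only in an ending like _2 or _b are one class to them, and where a whole thing is asked for, a point or a joint stands for the part that bears it (a point fixed in the world has none). Each returns a list of dicts, best first, with "score" (0 to 1); they miss things now and then, are a little off and sometimes report something else, mostly with a low value. They report only what shows in the picture. A call takes as long as a camera call. They do not tell look-alikes from the thing itself.
- ctrl.look_for(picture, name): "point" ([x, y, z] in m, in world coordinates, good to about 4 mm: the middle of the surface that is visible of it).
- ctrl.silhouettes(picture, name): "region" (480x640 bool, what is visible of it).
The state is a dict: "t": time; "joint_positions": joint angles; "joint_vel": joint speeds; "joint_torque": joint torques, N m; "eef_pos": TCP position; "tcp_rot": TCP orientation; "ft_force": force on the tool from outside, world axes, zero at the start; "torque": the same for the moment, N m; "width": opening from 0.0 (shut) to 1.0 (fully open); "grasp_force": force on a finger pad.
Only numpy, scipy, OpenCV 4.12 (cv2) and the standard library are available. Lean on these libraries where they do the work, as an engineer would, in place of code of your own. Each camera call takes 0.05 s, during which the arm holds its last target. There are 200 camera calls.

## Working session

There is one attempt and no reset: what is moved stays moved. The work goes in short steps, Python scripts to look and compute and a tool call to move; the robot and the scene stay as the last step left them, time stands still between calls to the robot, and variables do not carry over. Pictures are saved under pics/ and viewed, at most 10 in all, crops included, and the job is handed in when it is done.

Besides the shell and the picture viewer there is one more tool, called after "Call:" as name(argument=value, ...), one argument or row to a line, values as JSON. play_rows: Moves the arm, as the interface text tells. Its arguments: {"type":"object","properties":{"increments":{"type":"array"},"force":{"type":"number"}},"required":["increments"]}

```bash
ls; mkdir -p pics
cat > h.py <<'E'
import numpy as np, cv2
from rig import ctrl
from scipy.spatial.transform import Rotation as R
def save(p,name): cv2.imwrite('pics/'+name+'.png',p['pixels'][:,:,::-1])
def ray(p,u,v):
    K=p['camera_matrix'];T=p['cam_to_world']
    d=np.linalg.solve(K,[u,v,1]);d=T[:3,:3]@(d*[1,-1,-1]);return T[:3,3],d
def atz(p,u,v,z):
    o,d=ray(p,u,v);return o+d*(z-o[2])/d[2]
def proj(p,X):
    K=p['camera_matrix'];T=p['cam_to_world']
    c=T[:3,:3].T@(np.array(X)-T[:3,3]);q=K@(c*[1,-1,-1]);return q[:2]/q[2]
E
python3 - <<'E'
from h import *
np.set_printoptions(precision=3,suppress=True)
a=ctrl.get_image('scene');b=ctrl.get_image('top')
save(a,'scene0');save(b,'top0')
for p,n in((a,'scene'),(b,'top')):
    print(n,p['cam_to_world'][:3,3],-p['cam_to_world'][:3,2],p['camera_matrix'][0,0])
    for k in['box_in','box_grip','spout_outlet','spout_mouth','scoop','scoop_bar','scoop_lip','ball_0_center','beaker_pp','cylinder','petri']:
        print(k,[(np.round(d['point'],3).tolist(),round(d['score'],2)) for d in ctrl.look_for(p,k)[:4]])
o=ctrl.get_obs();print(o['t'],o['eef_pos'],o['tcp_rot'],R.from_rotvec(o['tcp_rot']).as_matrix())
E
```

```text
pics
scene [-0.314  0.325  1.189] [ 0.561 -0.361 -0.745] 592.2481452280664
box_in [([0.331, -0.275, 0.014], 0.38)]
box_grip [([0.328, -0.278, 0.012], 0.18)]
spout_outlet [([0.772, 0.162, 0.126], 0.82), ([0.651, -0.139, 0.121], 0.81)]
spout_mouth [([0.649, -0.135, 0.117], 0.7)]
scoop [([0.307, -0.5, 0.027], 0.93), ([0.438, -0.392, 0.028], 0.84)]
scoop_bar [([0.436, -0.394, 0.03], 0.94), ([0.311, -0.503, 0.026], 0.62)]
scoop_lip [([0.309, -0.501, 0.034], 0.63)]
ball_0_center []
beaker_pp []
cylinder []
petri [([0.328, -0.279, 0.014], 0.83)]
top [ 0.375 -0.192  1.085] [ 0.138 -0.003 -0.99 ] 439.70947393744984
box_in [([0.544, -0.182, 0.026], 0.69)]
box_grip [([0.546, -0.181, 0.026], 0.66)]
spout_outlet [([0.632, -0.203, 0.13], 0.83), ([0.752, 0.153, 0.14], 0.59)]
spout_mouth [([0.639, -0.193, 0.134], 0.8), ([0.753, 0.152, 0.138], 0.68)]
scoop [([0.308, -0.506, 0.03], 0.87), ([0.434, -0.396, 0.025], 0.67)]
scoop_bar [([0.312, -0.504, 0.026], 0.64), ([0.436, -0.396, 0.026], 0.57)]
scoop_lip [([0.316, -0.501, 0.023], 0.74), ([0.436, -0.398, 0.032], 0.68)]
ball_0_center [([0.44, -0.397, 0.026], 0.63)]
beaker_pp [([0.622, -0.433, 0.031], 0.84), ([0.684, -0.409, 0.059], 0.39)]
cylinder [([0.681, -0.406, 0.061], 0.76), ([0.622, -0.433, 0.032], 0.44)]
petri [([0.331, -0.279, 0.016], 0.69)]
1.2 [ 0.175 -0.6    0.231] [ 3.11   0.444 -0.   ] [[ 0.96  0.28 -0.  ]
 [ 0.28 -0.96 -0.  ]
 [-0.    0.   -1.  ]]
```

View pics/scene0.png

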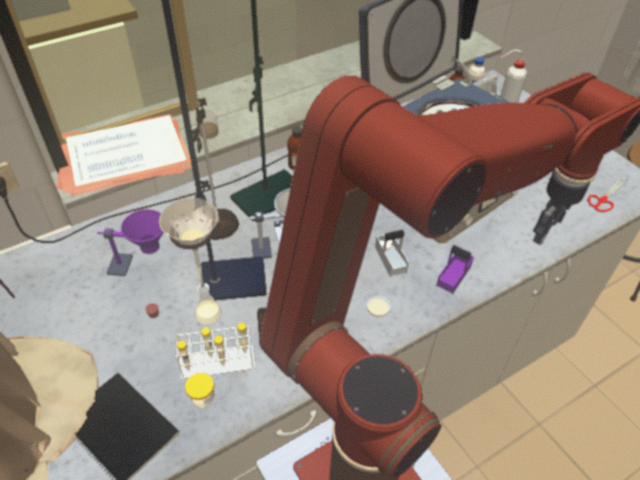

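View pics/top0.png

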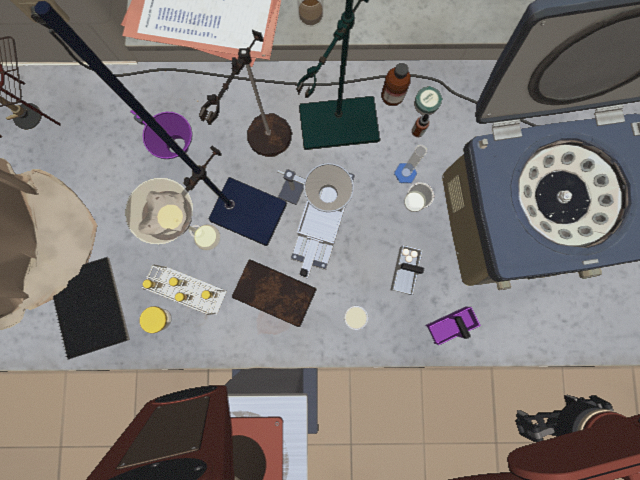

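The top image shows the steel funnel at (329,187), box and rails at (320,225) and the black post at (304,272). The steel scoop is at (407,270) with white balls at its far end (409,255).

Look-alikes are the purple scoop (453,326) and the purple funnel (168,135), so I choose the steel ones. Next I check that choice in one close crop.

Run:
```python
from h import *
im=cv2.imread('pics/top0.png')
a=cv2.resize(im[150:290,270:370],None,fx=4,fy=4,interpolation=cv2.INTER_CUBIC)
b=cv2.resize(im[235:305,380:430],None,fx=8,fy=8,interpolation=cv2.INTER_CUBIC)
cv2.imwrite('pics/crop1.png',np.hstack([a,b]))
```

```text
(no output)
```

View pics/crop1.png

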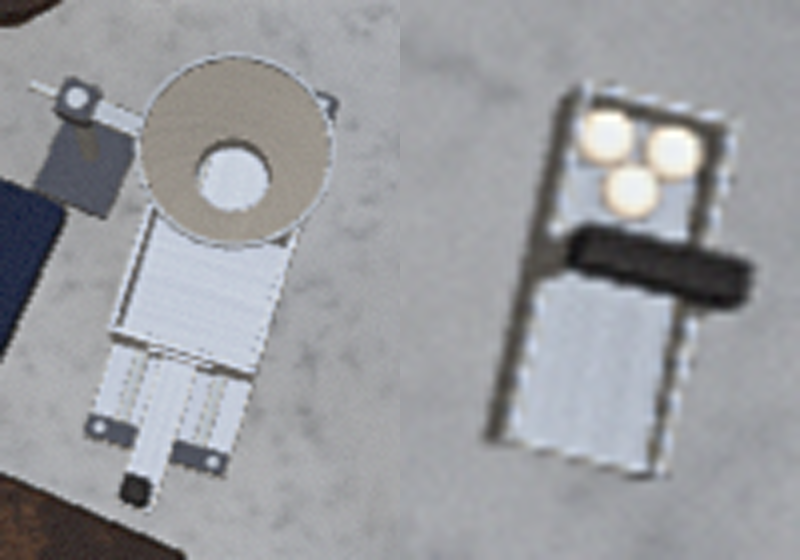

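The crop confirms the steel scoop: three white balls at its far end (around crop 640,160), bar at crop (660,267), lip at the bottom nearer the robot. The funnel rim centre is at crop (237,150), the outlet at (234,177), and the post top at (136,489). The box is visibly too near the robot.

Run:
```python
from h import *
np.set_printoptions(precision=4,suppress=True)
p=ctrl.get_image('top')
A=lambda x,y,z:atz(p,270+(x+.5)/4-.5,150+(y+.5)/4-.5,z)
B=lambda x,y,z:atz(p,380+(x-400+.5)/8-.5,235+(y+.5)/8-.5,z)
print('mouth',A(237,150,.162),'outlet',A(234,177,.082))
print('rim r',np.linalg.norm(A(334,150,.162)-A(140,150,.162))/2)
print('post',A(136,489,.102))
bl,br=A(110,334,.072),A(253,374,.072);print('box near corners',bl,br,np.linalg.norm(bl-br))
bl2,br2=A(152,208,.072),A(298,232,.072)
for a,b in((bl,bl2),(br,br2)):print('dir',np.degrees(np.arctan2(*(b-a)[[1,0]])))
d=br-bl;print('perp',np.degrees(np.arctan2(d[0],-d[1])))
print('ends',A(97,428,.04),A(212,461,.04),A(325,100,.04))
b1,b2=B(575,250,.105),B(748,282,.105);print('bar',(b1+b2)/2,np.linalg.norm(b1-b2)); d=b2-b1
print('scoop x ang',np.degrees(np.arctan2(d[0],-d[1])))
c=[B(575,88,.044),B(735,122,.044),B(490,438,.044),B(658,475,.044)]
print('scoop corners',c, (c[0]+c[1])/2-(c[2]+c[3])/2)
d=(c[0]+c[1])/2-(c[2]+c[3])/2;print(np.degrees(np.arctan2(d[1],d[0])),np.linalg.norm(d))
s=ctrl.silhouettes(p,'scoop')
for q in s[:2]:
    v,u=np.nonzero(q['region']);print(q['score'],u.mean(),v.mean(),len(u))
```

```text
mouth [ 0.6126 -0.2144  0.162 ] outlet [ 0.617  -0.2144  0.082 ]
rim r 0.052217915776608684
post [ 0.4343 -0.1575  0.102 ]
box near corners [ 0.5264 -0.1415  0.072 ] [ 0.5023 -0.2245  0.072 ] 0.08639801397627728
dir -18.29300470012183
dir -18.0847958223598
perp -16.171501809994716
ends [ 0.4746 -0.1321  0.04  ] [ 0.4544 -0.2005  0.04  ] [ 0.675  -0.2715  0.04  ]
bar [ 0.4414 -0.3997  0.105 ] 0.04879041617975868
scoop x ang -10.94811122404787
scoop corners [array([ 0.4988, -0.3888,  0.044 ]), array([ 0.4883, -0.4361,  0.044 ]), array([ 0.3954, -0.3604,  0.044 ]), array([ 0.3842, -0.4094,  0.044 ])] [ 0.1037 -0.0275  0.    ]
-14.871897274481842 0.1073295659313369
0.88 453.8040370058873 325.0487804878049 1189
0.85 406.0706401766004 272.12362030905075 906
```

```bash
cat >> h.py <<'E'
def go(x,y,z,psi=None):
    "shift to a target, in the current tool axes"
    o=ctrl.get_obs();M=R.from_rotvec(o['tcp_rot']).as_matrix()
    d=M.T@(np.array([x,y,z])-o['eef_pos']);p0=np.degrees(np.arctan2(M[1,0],M[0,0]))
    r=0 if psi is None else -np.radians((psi-p0+180)%360-180)
    print('t',round(o['t'],2),'tcp',np.round(o['eef_pos'],4),'psi',round(p0,2),'tilt',np.round(M[2,:2],4),'F',np.round(o['ft_force'],2),'w',round(o['width'],3),'gf',np.round(o['grasp_force'],1))
    print('go',np.round(d,4),'roll',round(r,3))
E
python3 -c "
from h import *
go(.434,-.1575,.15,72.5)"
```

```text
t 1.3 tcp [ 0.175  -0.6     0.2313] psi 16.26 tilt [ 0.0001 -0.    ] F [-0.39 -0.41  0.36] w 1.003 gf 0.0
go [ 0.3725 -0.3523  0.0813] roll -0.982
```

Call:
play_rows(
  increments=[
    {"claw": 1,"tx": 0.02,"ty": -0.02,"tz": 0,"roll": -0.06},
    {"claw": 1,"tx": 0.06,"ty": -0.06,"tz": 0,"roll": -0.2},
    {"claw": 1,"tx": 0.1,"ty": -0.1,"tz": 0,"roll": -0.34},
    {"claw": 1,"tx": 0.145,"ty": -0.14,"tz": 0,"roll": -0.48},
    {"claw": 1,"tx": 0.19,"ty": -0.18,"tz": 0,"roll": -0.62},
    {"claw": 1,"tx": 0.235,"ty": -0.22,"tz": 0,"roll": -0.76},
    {"claw": 1,"tx": 0.275,"ty": -0.26,"tz": 0,"roll": -0.9},
    {"claw": 1,"tx": 0.31,"ty": -0.295,"tz": 0.02,"roll": -0.982},
  ],
)

```text
t: 2.3
eef_pos: [0.3918, -0.229, 0.2131]
tcp_rot: [2.526, 1.86, 0.002]
ft_force: [1.0, -0.9, 0.0]
width: 0.999
grasp_force: 0.0
```

```bash
python3 -c "
from h import *
go(.434,-.1575,.15,72.5)"
```

```text
t 2.3 tcp [ 0.3918 -0.229   0.2131] psi 72.74 tilt [-0.0017  0.0044] F [ 0.98 -0.85  0.03] w 0.999 gf 0.0
go [0.0809 0.0188 0.063 ] roll 0.004
```

Call:
play_rows(
  increments=[
    {"claw": 1,"tx": 0.03,"ty": 0.007,"tz": 0.02},
    {"claw": 1,"tx": 0.06,"ty": 0.014,"tz": 0.04},
    {"claw": 1,"tx": 0.081,"ty": 0.019,"tz": 0.06},
    {"claw": 1,"tx": 0.081,"ty": 0.019,"tz": 0.08},
    {"claw": 1,"tx": 0.081,"ty": 0.019,"tz": 0.105},
    {"claw": 1,"tx": 0.081,"ty": 0.019,"tz": 0.13},
    {"claw": 0.6,"tx": 0.081,"ty": 0.019,"tz": 0.145},
    {"claw": 0.4,"tx": 0.081,"ty": 0.019,"tz": 0.147},
  ],
)

```text
schema error: expected keys claw, tx, ty, tz, roll
```

```bash
python3 -c "
from h import *
go(.434,-.1575,.066,72.5)
p=ctrl.get_image('wrist');save(p,'w1')
print(p['cam_to_world'],p['camera_matrix'][0])"
```

```text
t 2.3 tcp [ 0.3918 -0.229   0.2131] psi 72.74 tilt [-0.0017  0.0044] F [ 0.98 -0.85  0.03] w 0.999 gf 0.0
go [0.0811 0.0184 0.147 ] roll 0.004
[[ 0.95470255  0.28390841  0.08910142  0.41474516]
 [-0.29754298  0.90746824  0.29659662 -0.1536718 ]
 [ 0.00334957 -0.30967305  0.9508372   0.35555968]
 [ 0.          0.          0.          1.        ]] [342.77369693   0.         320.99483192]
```

View pics/w1.png

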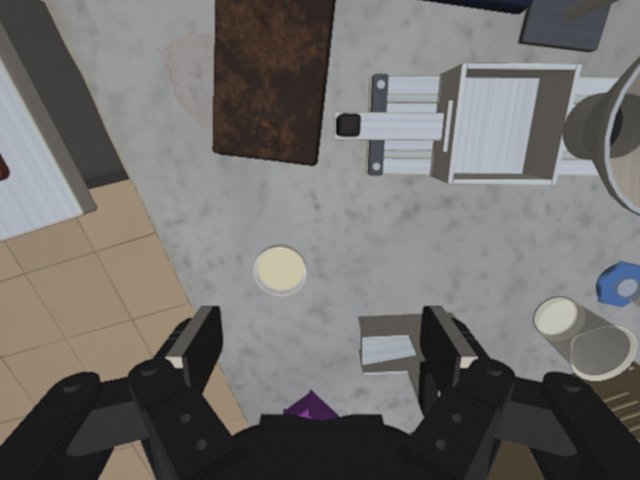

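The wrist view is still from above, because that move was refused (every key is needed). It shows the post top at (348,124), the box rim corners at (465,65), (578,66), (555,183) and (447,182), and the rails running horizontally. I check these positions before going in.

```bash
python3 -c "
from h import *
p=ctrl.get_image('wrist')
print('post',atz(p,348,124,.102))
a=[atz(p,u,v,.072) for u,v in((465,65),(447,182),(579,66),(556,184))]
print(np.round(a,4)); d=(a[2]+a[3]-a[0]-a[1])/2; print('dir',np.degrees(np.arctan2(d[1],d[0])),np.linalg.norm(d),'boxc',np.mean(a,0))
go(.434,-.1575,.066,72.5)"
```

```text
post [ 0.43407465 -0.14852492  0.102     ]
[[ 0.5297 -0.1341  0.072 ]
 [ 0.5012 -0.2149  0.072 ]
 [ 0.6098 -0.1593  0.072 ]
 [ 0.5855 -0.2424  0.072 ]]
dir -17.7679077248696 0.086313510325813 boxc [ 0.556557   -0.18767966  0.072     ]
t 2.4 tcp [ 0.3907 -0.2255  0.2095] psi 72.91 tilt [ 0.0027 -0.0023] F [-0.88 -0.56 -0.19] w 1.005 gf 0.0
go [0.0773 0.0218 0.1437] roll 0.007
```

Call:
play_rows(
  increments=[
    {"claw": 1,"tx": 0.03,"ty": 0.007,"tz": 0.02,"roll": 0},
    {"claw": 1,"tx": 0.06,"ty": 0.014,"tz": 0.04,"roll": 0},
    {"claw": 1,"tx": 0.081,"ty": 0.019,"tz": 0.06,"roll": 0},
    {"claw": 1,"tx": 0.081,"ty": 0.019,"tz": 0.07,"roll": 0},
    {"claw": 1,"tx": 0.081,"ty": 0.019,"tz": 0.08,"roll": 0},
    {"claw": 1,"tx": 0.081,"ty": 0.019,"tz": 0.08,"roll": 0},
    {"claw": 1,"tx": 0.081,"ty": 0.019,"tz": 0.08,"roll": 0},
    {"claw": 1,"tx": 0.081,"ty": 0.019,"tz": 0.08,"roll": 0},
  ],
)

```text
t: 3.4
eef_pos: [0.4327, -0.159, 0.132]
tcp_rot: [2.533, 1.857, 0.001]
ft_force: [0.6, 0.8, -0.1]
width: 1.001
grasp_force: 0.0
```

```bash
python3 -c "
from h import *
p=ctrl.get_image('wrist');go(.434,-.155,.066,72.5)
im=p['pixels'].copy()
for X,c in(((.434,-.1575,.102),(255,0,0)),((.434,-.150,.102),(0,255,0))):
    q=proj(p,X);print(q);cv2.circle(im,tuple(np.round(q).astype(int).tolist()),3,c,-1)
cv2.imwrite('pics/w2.png',im[:,:,::-1])
"
```

```text
t 3.45 tcp [ 0.4327 -0.1589  0.1319] psi 72.5 tilt [-0.0003  0.001 ] F [ 0.22 -0.15 -0.08] w 1.002 gf 0.0
go [0.0041 0.     0.0659] roll -0.0
[322.44297179 278.11501166]
[318.27989076 265.98364266]
```

View pics/w2.png

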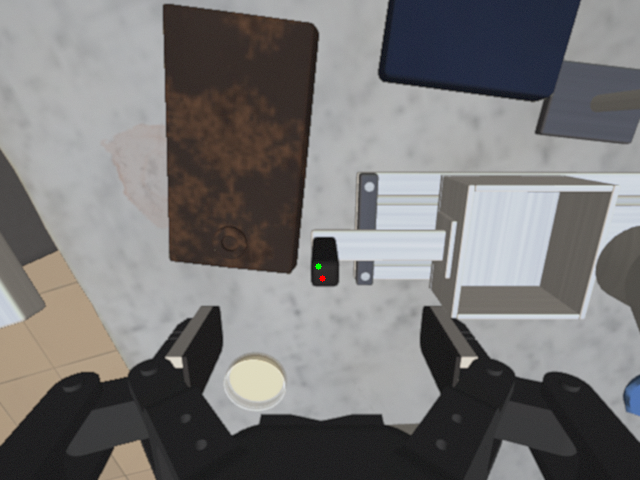

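The post top face spans (313–338, 262–286), centred near (326,274), which is close to my estimate. I descend and close on it.

Call:
play_rows(
  increments=[
    {"claw": 1,"tx": 0.004,"ty": 0.0015,"tz": 0.02,"roll": 0},
    {"claw": 1,"tx": 0.004,"ty": 0.0015,"tz": 0.04,"roll": 0},
    {"claw": 0.8,"tx": 0.004,"ty": 0.0015,"tz": 0.06,"roll": 0},
    {"claw": 0.5,"tx": 0.004,"ty": 0.0015,"tz": 0.066,"roll": 0},
    {"claw": 0,"tx": 0.004,"ty": 0.0015,"tz": 0.066,"roll": 0},
    {"claw": 0,"tx": 0.004,"ty": 0.0015,"tz": 0.066,"roll": 0},
    {"claw": 0,"tx": 0.004,"ty": 0.0015,"tz": 0.066,"roll": 0},
    {"claw": 0,"tx": 0.004,"ty": 0.0015,"tz": 0.066,"roll": 0},
  ],
  force=30,
)

```text
t: 4.45
eef_pos: [0.4358, -0.1555, 0.0663]
tcp_rot: [2.532, 1.857, 0.001]
ft_force: [0.2, -0.0, 5.8]
width: 0.184
grasp_force: 33.2
```

```bash
python3 -c "
from h import *
u=np.array([np.cos(np.radians(-17.6)),np.sin(np.radians(-17.6))])
t=np.array([.614,-.2144])-.13*u;print(t)
go(t[0],t[1],.066)
p=ctrl.get_image('top')
for k in('spout_mouth','box_in'):print([(np.round(d['point'],4),d['score']) for d in ctrl.look_for(p,k)])
im=p['pixels'][:,:,::-1];cv2.imwrite('pics/crop2.png',cv2.resize(im[150:290,270:420],None,fx=4,fy=4,interpolation=cv2.INTER_CUBIC))
"
```

```text
[ 0.49008521 -0.17509191]
t 4.45 tcp [ 0.4358 -0.1555  0.0663] psi 72.52 tilt [-0.0003  0.0017] F [ 0.24 -0.01  5.82] w 0.184 gf 33.2
go [-0.0024  0.0577  0.0004] roll 0
[(array([ 0.6337, -0.191 ,  0.133 ]), 0.76), (array([0.7541, 0.1536, 0.1416]), 0.76)]
[(array([ 0.5549, -0.194 ,  0.0264]), 0.96)]
```

Call:
play_rows(
  increments=[
    {"claw": 0,"tx": 0,"ty": 0.01,"tz": 0,"roll": 0},
    {"claw": 0,"tx": 0,"ty": 0.02,"tz": 0,"roll": 0},
    {"claw": 0,"tx": -0.001,"ty": 0.03,"tz": 0,"roll": 0},
    {"claw": 0,"tx": -0.001,"ty": 0.04,"tz": 0,"roll": 0},
    {"claw": 0,"tx": -0.001,"ty": 0.05,"tz": 0,"roll": 0},
    {"claw": 0,"tx": -0.001,"ty": 0.057,"tz": 0,"roll": 0},
    {"claw": 0,"tx": -0.001,"ty": 0.057,"tz": 0,"roll": 0},
    {"claw": 0,"tx": -0.001,"ty": 0.057,"tz": 0,"roll": 0},
  ],
)

```text
t: 5.6
eef_pos: [0.4905, -0.1729, 0.0663]
tcp_rot: [2.532, 1.857, 0.004]
ft_force: [2.9, 2.5, 4.6]
width: 0.185
grasp_force: 33.2
```

```bash
python3 -c "
from h import *
go(.490,-.175,.066)
p=ctrl.get_image('wrist');save(p,'w3')
"
```

```text
t 5.6 tcp [ 0.4905 -0.1729  0.0663] psi 72.53 tilt [0.0009 0.0026] F [2.89 2.52 4.62] w 0.185 gf 33.2
go [-0.0022  0.0002  0.0003] roll 0
```

View pics/w3.png

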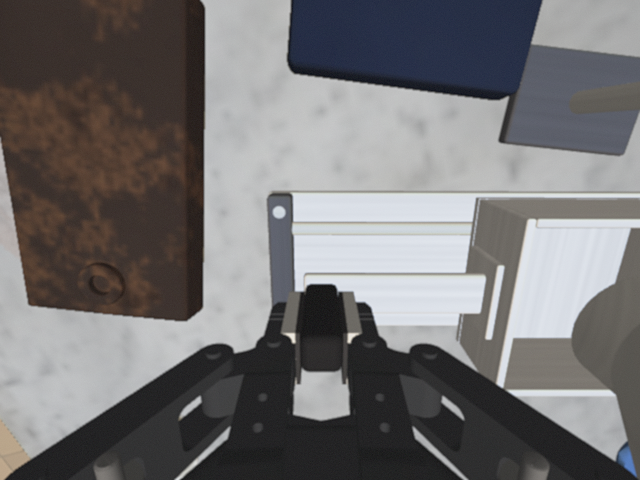

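The fingers hold the post at (322,325), and the box is pushed under the funnel. I open, lift and look again.

Call:
play_rows(
  increments=[
    {"claw": 0.5,"tx": 0,"ty": 0,"tz": 0,"roll": 0},
    {"claw": 0.5,"tx": 0,"ty": 0,"tz": 0,"roll": 0},
    {"claw": 0.8,"tx": 0,"ty": 0,"tz": -0.01,"roll": 0},
    {"claw": 1,"tx": 0,"ty": 0,"tz": -0.05,"roll": 0},
    {"claw": 1,"tx": 0,"ty": 0,"tz": -0.09,"roll": 0},
    {"claw": 1,"tx": -0.03,"ty": 0,"tz": -0.12,"roll": 0},
    {"claw": 1,"tx": -0.06,"ty": 0,"tz": -0.13,"roll": 0},
    {"claw": 1,"tx": -0.06,"ty": 0,"tz": -0.13,"roll": 0},
  ],
)

```text
t: 6.65
eef_pos: [0.4713, -0.2324, 0.1973]
tcp_rot: [2.533, 1.853, 0.001]
ft_force: [0.3, 0.2, 0.4]
width: 1.001
grasp_force: 0.0
```

```bash
python3 -c "
from h import *
p=ctrl.get_image('wrist');q=ctrl.get_image('top');go(.442,-.40,.2,-13.5)
a=p['pixels'][:300,250:640,::-1];b=cv2.resize(q['pixels'][150:300,270:430,::-1],None,fx=2.5,fy=2.5,interpolation=cv2.INTER_CUBIC)
c=np.zeros((375,790,3),np.uint8);c[:300,:390]=a;c[:,390:]=b;cv2.imwrite('pics/c3.png',c)
np.savez('w4.npz',K=p['camera_matrix'],T=p['cam_to_world'])
"
```

```text
t 6.75 tcp [ 0.4709 -0.2302  0.1953] psi 72.47 tilt [ 0.0005 -0.0002] F [-0.32  0.75  0.39] w 1.004 gf 0.0
go [-0.1706  0.0236 -0.0048] roll 1.5
```

View pics/c3.png

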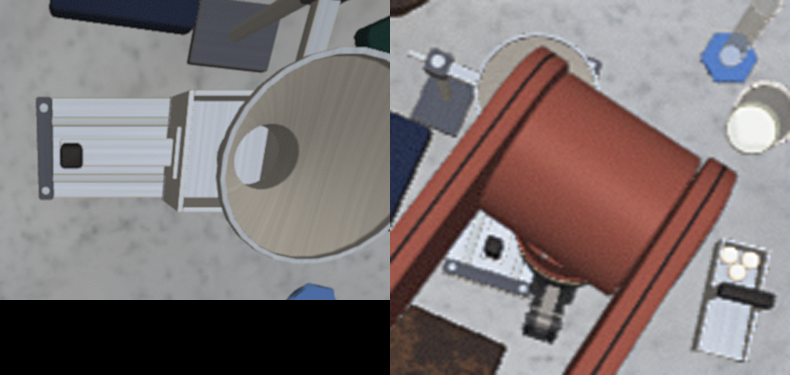

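In the wrist view, the post top is at image (320,154) and the outlet ellipse is centred near (516,156). The gap between them should be 130 mm.

```bash
python3 -c "
from h import *
p=dict(np.load('w4.npz'));p={'camera_matrix':p['K'],'cam_to_world':p['T']}
o=atz(p,516,156,.082);q=atz(p,320,154,.102);n=(atz(p,429,92,.072)+atz(p,431,210,.072))/2
u=np.array([np.cos(np.radians(-17.6)),np.sin(np.radians(-17.6)),0])
print(o,q,(o-q)@u,'near rim to outlet',(o-n)@u)
"
```

```text
[ 0.62594763 -0.21767866  0.082     ] [ 0.49011278 -0.17155494  0.102     ] 0.14342293755676855 near rim to outlet 0.05996741206379605
```

```bash
python3 -c "
from h import *
p=dict(np.load('w4.npz'));p={'camera_matrix':p['K'],'cam_to_world':p['T']}
u=np.array([np.cos(np.radians(-17.6)),np.sin(np.radians(-17.6)),0])
P=[atz(p,250+x,y,.162)[:2] for x,y in((219,165),(228,125),(250,90),(290,62),(240,225),(265,247),(305,259),(350,252))]
from scipy.optimize import least_squares as L
r=L(lambda c:[np.hypot(*(a-c))-.054 for a in P],[.61,-.21]);print(r.x,r.fun)
for z in(.09,.1,.11):
  o=atz(p,516,156,z);print(z,o)
# outlet overlap: lit region left/right extents
for x in(234,298):
  print([atz(p,250+x,156,z)@u for z in(.082,.1,.11)])
print(np.array([*r.x,0])@u, np.array([.4901,-.1716,0])@u)
for X in((.6126,-.2144),(.6144,-.2122)):
  print([ (proj(p,np.array([*X,z])+s*.021*u)-[250,0]).round() for z in (.082,.1,.11) for s in(-1,1)])
"
```

```text
[ 0.61512978 -0.2098941 ] [ 0.00100022  0.00147425  0.00104367 -0.00182311 -0.00151777 -0.00118397
  0.00021974  0.00141974]
0.09 [ 0.62188062 -0.21580527  0.09      ]
0.1 [ 0.61679687 -0.21346352  0.1       ]
0.11 [ 0.61171311 -0.21112178  0.11      ]
[np.float64(0.6390269489570601), np.float64(0.630666727746611), np.float64(0.6260221604074726)]
[np.float64(0.6859146760644715), np.float64(0.6742804495372471), np.float64(0.6678169903554558)]
0.6498016178594802 0.5190454195380996
[array([218., 157.]), array([276., 157.]), array([229., 159.]), array([291., 159.]), array([236., 161.]), array([300., 160.])]
[array([220., 154.]), array([278., 154.]), array([231., 155.]), array([293., 155.]), array([238., 156.]), array([303., 156.])]
```

The rim fit gives a post-to-axis gap of 131 mm, so the box is centred to about 1 mm, with the funnel axis near (0.6135,-0.2125). Now the scoop. The tool can't be tilted, so I'll take the bar by its ends (closing along scoop y), which lets the scoop be pivoted over the funnel rim.

Call:
play_rows(
  increments=[
    {"claw": 1,"tx": -0.02,"ty": 0.003,"tz": 0,"roll": -0.15},
    {"claw": 1,"tx": -0.05,"ty": 0.006,"tz": 0,"roll": -0.33},
    {"claw": 1,"tx": -0.08,"ty": 0.01,"tz": 0,"roll": -0.51},
    {"claw": 1,"tx": -0.11,"ty": 0.014,"tz": 0,"roll": -0.69},
    {"claw": 1,"tx": -0.14,"ty": 0.019,"tz": 0,"roll": -0.87},
    {"claw": 1,"tx": -0.16,"ty": 0.022,"tz": 0,"roll": -1.05},
    {"claw": 1,"tx": -0.17,"ty": 0.0235,"tz": 0,"roll": -1.23},
    {"claw": 1,"tx": -0.17,"ty": 0.0235,"tz": 0,"roll": -1.41},
  ],
)

```text
t: 7.75
eef_pos: [0.4424, -0.399, 0.1941]
tcp_rot: [-0.716, -3.057, -0.002]
ft_force: [0.4, 0.2, 0.2]
width: 0.999
grasp_force: 0.0
```

```bash
python3 -c "
from h import *
go(.4415,-.399,.15,166)
print(ctrl.get_obs()['joint_positions'])"
```

```text
t 7.75 tcp [ 0.4424 -0.399   0.1941] psi 153.65 tilt [0.002 0.001] F [0.44 0.21 0.16] w 0.999 gf 0.0
go [ 0.0007 -0.0005  0.0441] roll -0.216
[-8.66248954e-01  1.81176022e-01  1.64295006e+00  1.78652739e-04
  1.31970815e+00 -1.97717452e+00]
```

Call:
play_rows(
  increments=[
    {"claw": 1,"tx": 0,"ty": 0,"tz": 0.01,"roll": -0.1},
    {"claw": 1,"tx": 0,"ty": 0,"tz": 0.03,"roll": -0.216},
    {"claw": 1,"tx": 0,"ty": 0,"tz": 0.044,"roll": -0.216},
    {"claw": 1,"tx": 0,"ty": 0,"tz": 0.044,"roll": -0.216},
    {"claw": 1,"tx": 0,"ty": 0,"tz": 0.044,"roll": -0.216},
    {"claw": 1,"tx": 0,"ty": 0,"tz": 0.044,"roll": -0.216},
    {"claw": 1,"tx": 0,"ty": 0,"tz": 0.044,"roll": -0.216},
    {"claw": 1,"tx": 0,"ty": 0,"tz": 0.044,"roll": -0.216},
  ],
)

```text
t: 8.75
eef_pos: [0.4426, -0.3997, 0.1517]
tcp_rot: [0.392, 3.117, -0.0]
ft_force: [1.2, -0.1, -0.7]
width: 1.001
grasp_force: 0.0
```

```bash
python3 -c "
from h import *
go(.4415,-.399,.073,166)
p=ctrl.get_image('wrist');im=p['pixels'].copy()
c=np.array([.4415,-.399]);f=np.radians(-14);x=np.array([np.cos(f),np.sin(f)]);y=np.array([-x[1],x[0]])
for a,b,z in((0,.025,.105),(0,-.025,.105),(-.055,.024,.044),(-.055,-.024,.044),(.055,.024,.044),(.055,-.024,.044)):
    q=proj(p,[*(c+a*x+b*y),z]);cv2.circle(im,tuple(np.round(q).astype(int).tolist()),3,(255,0,0),-1)
cv2.imwrite('pics/w5.png',im[:,:,::-1])"
```

```text
t 8.75 tcp [ 0.4426 -0.3997  0.1517] psi 165.67 tilt [-0.0005 -0.0003] F [ 1.17 -0.07 -0.7 ] w 1.001 gf 0.0
go [0.0013 0.0005 0.0787] roll -0.006
```

View pics/w5.png

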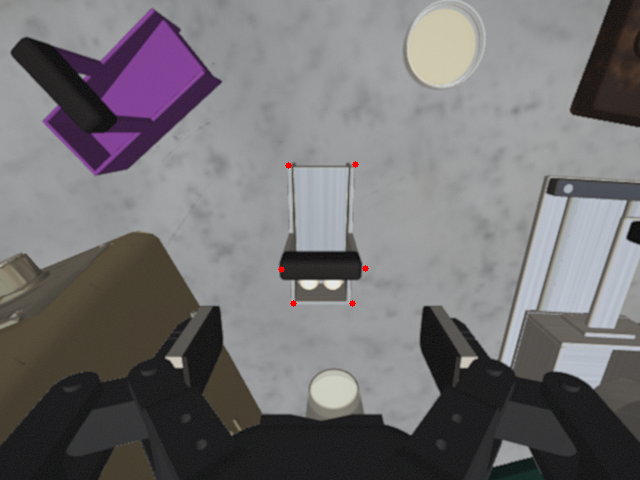

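The overlay dots match the scoop to about 1.5 mm: the bar's top face is at (279–361, 251–265) and the balls are behind it at (308–333, 284). The scoop is between the open fingers, so I go down and grip.

Call:
play_rows(
  increments=[
    {"claw": 1,"tx": 0.001,"ty": -0.001,"tz": 0.02,"roll": 0},
    {"claw": 1,"tx": 0.001,"ty": -0.001,"tz": 0.045,"roll": 0},
    {"claw": 1,"tx": 0.001,"ty": -0.001,"tz": 0.065,"roll": 0},
    {"claw": 0.9,"tx": 0.001,"ty": -0.001,"tz": 0.079,"roll": 0},
    {"claw": 0.75,"tx": 0.001,"ty": -0.001,"tz": 0.079,"roll": 0},
    {"claw": 0.65,"tx": 0.001,"ty": -0.001,"tz": 0.079,"roll": 0},
    {"claw": 0.5,"tx": 0.001,"ty": -0.001,"tz": 0.079,"roll": 0},
    {"claw": 0.3,"tx": 0.001,"ty": -0.001,"tz": 0.079,"roll": 0},
  ],
  force=20,
)

```text
t: 9.8
eef_pos: [0.4419, -0.4009, 0.0734]
tcp_rot: [0.391, 3.116, -0.002]
ft_force: [0.6, 0.4, 2.5]
width: 0.585
grasp_force: 21.7
```

Call:
play_rows(
  increments=[
    {"claw": 0.3,"tx": 0,"ty": 0,"tz": 0,"roll": 0},
    {"claw": 0.3,"tx": 0,"ty": 0,"tz": 0,"roll": 0},
    {"claw": 0.3,"tx": 0,"ty": 0,"tz": -0.002,"roll": 0},
    {"claw": 0.3,"tx": 0,"ty": 0,"tz": -0.006,"roll": 0},
    {"claw": 0.3,"tx": 0,"ty": 0,"tz": -0.012,"roll": 0},
    {"claw": 0.3,"tx": 0,"ty": 0,"tz": -0.018,"roll": 0},
    {"claw": 0.3,"tx": 0,"ty": 0,"tz": -0.024,"roll": 0},
    {"claw": 0.3,"tx": 0,"ty": 0,"tz": -0.03,"roll": 0},
  ],
)

```text
t: 10.8
eef_pos: [0.4413, -0.4004, 0.1028]
tcp_rot: [0.391, 3.117, -0.0]
ft_force: [-0.2, 0.8, -2.3]
width: 0.581
grasp_force: 21.2
```

```bash
python3 -c "
from h import *
go(.6135,-.2405,.19,90)
p=ctrl.get_image('wrist');save(p,'w6')"
```

```text
t 10.8 tcp [ 0.4413 -0.4004  0.1028] psi 165.69 tilt [-0.0002 -0.0001] F [-0.21  0.77 -2.28] w 0.581 gf 21.2
go [-0.1273  0.1975 -0.0872] roll 1.321
```

View pics/w6.png

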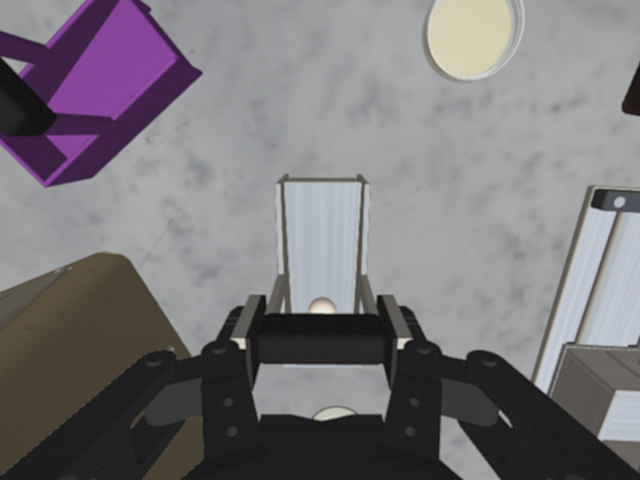

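The scoop is lifted and roughly level: lip edge at (287–361, 181), with one ball showing just over the bar at (322,306). I check the tilt numerically against the lip row.

```bash
cat >> h.py <<'E'
def lip_rows(p,dz=.0216,ths=range(-10,56,5)):
    "image row/col of lip middle and wall-top front for tilts (lip-down +)"
    o=ctrl.get_obs();M=R.from_rotvec(o['tcp_rot']).as_matrix();f=M[:,0]
    b=o['eef_pos']+[0,0,dz]
    for t in ths:
        c,s=np.cos(np.radians(t)),np.sin(np.radians(t))
        P=lambda a,z:b+f*(a*c+z*s)+np.array([0,0,z*c-a*s])
        print(t,'lip',proj(p,P(.055,-.0636)).round(),'walltop',proj(p,P(.055,-.051)).round(),'frontbottom',proj(p,P(.055,-.095)).round())
E
python3 -c "
from h import *
p=ctrl.get_image('wrist');lip_rows(p);go(.6135,-.2405,.19,90)"
```

```text
-10 lip [322. 160.] walltop [322. 167.] frontbottom [322. 146.]
-5 lip [322. 169.] walltop [322. 174.] frontbottom [322. 159.]
0 lip [322. 178.] walltop [322. 181.] frontbottom [322. 171.]
5 lip [322. 187.] walltop [322. 189.] frontbottom [322. 184.]
10 lip [322. 197.] walltop [322. 197.] frontbottom [322. 197.]
15 lip [322. 207.] walltop [322. 206.] frontbottom [322. 209.]
20 lip [322. 217.] walltop [322. 215.] frontbottom [322. 222.]
25 lip [322. 227.] walltop [322. 224.] frontbottom [322. 235.]
30 lip [322. 238.] walltop [322. 233.] frontbottom [322. 247.]
35 lip [322. 248.] walltop [322. 242.] frontbottom [322. 260.]
40 lip [322. 259.] walltop [322. 252.] frontbottom [322. 273.]
45 lip [322. 269.] walltop [322. 262.] frontbottom [322. 286.]
50 lip [322. 280.] walltop [322. 271.] frontbottom [322. 299.]
55 lip [322. 291.] walltop [322. 282.] frontbottom [322. 313.]
t 10.9 tcp [ 0.4417 -0.4008  0.1034] psi 165.69 tilt [-0.0014 -0.001 ] F [-0.41  0.23 -2.49] w 0.584 gf 21.2
go [-0.1269  0.1977 -0.0866] roll 1.321
```

Call:
play_rows(
  increments=[
    {"claw": 0.3,"tx": 0,"ty": 0,"tz": -0.008,"roll": 0},
    {"claw": 0.3,"tx": 0,"ty": 0,"tz": -0.024,"roll": 0.02},
    {"claw": 0.3,"tx": 0,"ty": 0,"tz": -0.046,"roll": 0.06},
    {"claw": 0.3,"tx": 0,"ty": 0,"tz": -0.072,"roll": 0.12},
    {"claw": 0.3,"tx": 0,"ty": 0,"tz": -0.098,"roll": 0.2},
    {"claw": 0.3,"tx": -0.002,"ty": 0.003,"tz": -0.124,"roll": 0.29},
    {"claw": 0.3,"tx": -0.006,"ty": 0.01,"tz": -0.146,"roll": 0.38},
    {"claw": 0.3,"tx": -0.014,"ty": 0.022,"tz": -0.157,"roll": 0.47},
  ],
)

```text
t: 11.9
eef_pos: [0.4608, -0.3831, 0.2625]
tcp_rot: [1.112, 2.935, -0.003]
ft_force: [-0.4, -0.2, -2.6]
width: 0.579
grasp_force: 21.4
```

Call:
play_rows(
  increments=[
    {"claw": 0.3,"tx": -0.016,"ty": 0.007,"tz": 0,"roll": 0.09},
    {"claw": 0.3,"tx": -0.034,"ty": 0.015,"tz": 0,"roll": 0.18},
    {"claw": 0.3,"tx": -0.052,"ty": 0.023,"tz": 0,"roll": 0.27},
    {"claw": 0.3,"tx": -0.07,"ty": 0.031,"tz": 0,"roll": 0.36},
    {"claw": 0.3,"tx": -0.088,"ty": 0.039,"tz": 0,"roll": 0.45},
    {"claw": 0.3,"tx": -0.104,"ty": 0.046,"tz": 0,"roll": 0.54},
    {"claw": 0.3,"tx": -0.116,"ty": 0.051,"tz": 0,"roll": 0.62},
    {"claw": 0.3,"tx": -0.124,"ty": 0.055,"tz": 0,"roll": 0.68},
  ],
)

```text
t: 12.9
eef_pos: [0.5903, -0.423, 0.2602]
tcp_rot: [2.027, 2.4, 0.0]
ft_force: [-0.1, 0.8, -2.5]
width: 0.581
grasp_force: 21.4
```

```bash
python3 -c "
from h import *
go(.6135,-.2405,.26,90)"
```

```text
t 12.9 tcp [ 0.5903 -0.423   0.2602] psi 99.64 tilt [-0.0004  0.0004] F [-0.05  0.8  -2.45] w 0.581 gf 21.4
go [0.176  0.0534 0.0002] roll 0.168
```

Call:
play_rows(
  increments=[
    {"claw": 0.3,"tx": 0.008,"ty": 0.003,"tz": 0,"roll": 0.02},
    {"claw": 0.3,"tx": 0.028,"ty": 0.009,"tz": 0,"roll": 0.05},
    {"claw": 0.3,"tx": 0.056,"ty": 0.017,"tz": 0,"roll": 0.08},
    {"claw": 0.3,"tx": 0.088,"ty": 0.027,"tz": 0,"roll": 0.11},
    {"claw": 0.3,"tx": 0.12,"ty": 0.037,"tz": 0,"roll": 0.14},
    {"claw": 0.3,"tx": 0.15,"ty": 0.046,"tz": 0,"roll": 0.16},
    {"claw": 0.3,"tx": 0.168,"ty": 0.051,"tz": 0,"roll": 0.168},
    {"claw": 0.3,"tx": 0.175,"ty": 0.053,"tz": 0,"roll": 0.168},
  ],
)

```text
t: 13.9
eef_pos: [0.6122, -0.2403, 0.2599]
tcp_rot: [2.216, 2.226, -0.0]
ft_force: [-0.2, 0.1, -2.7]
width: 0.58
grasp_force: 21.6
```

```bash
python3 -c "
from h import *
go(.6135,-.2405,.24,90)
p=ctrl.get_image('wrist');q=ctrl.get_image('scene');lip_rows(p,ths=(-5,0,5))
c=np.zeros((480,800,3),np.uint8);c[:,:480]=p['pixels'][:,80:560,::-1]
c[:320,480:]=cv2.resize(q['pixels'][130:290,130:290,::-1],None,fx=2,fy=2);cv2.imwrite('pics/c7.png',c)"
```

```text
t 13.9 tcp [ 0.6122 -0.2403  0.2599] psi 90.25 tilt [-0.0004  0.0004] F [-0.23  0.1  -2.7 ] w 0.58 gf 21.6
go [-0.0002  0.0013  0.0199] roll 0.004
-5 lip [321. 170.] walltop [321. 175.] frontbottom [321. 159.]
0 lip [321. 179.] walltop [321. 182.] frontbottom [321. 172.]
5 lip [321. 188.] walltop [321. 190.] frontbottom [321. 185.]
```

View pics/c7.png

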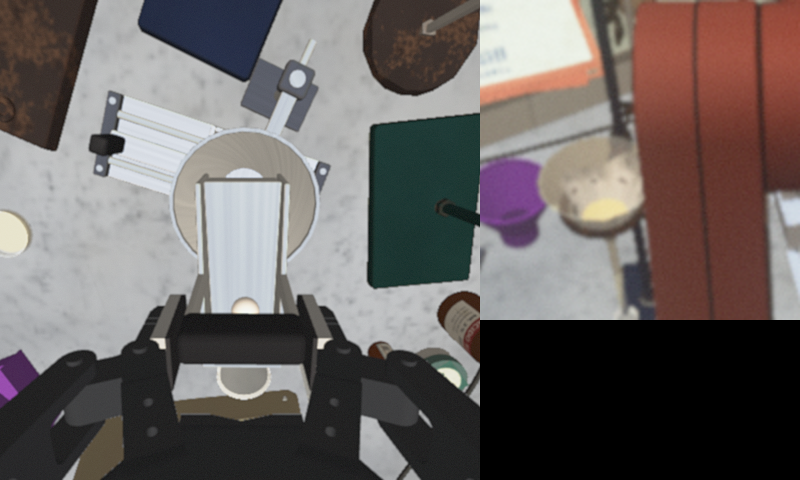

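The wrist picture shows the lip centre at image (320,181), inside the funnel mouth ring (image x 253–399). The mouth centre is about 3 mm towards +tool y, and one ball shows just over the bar. That was my tenth picture, so I measure by number only from here.

Next I touch the near rim behind the bar and roll the scoop over it.

Call:
play_rows(
  increments=[
    {"claw": 0.3,"tx": 0,"ty": 0.002,"tz": 0.01,"roll": 0},
    {"claw": 0.3,"tx": 0,"ty": 0.002,"tz": 0.019,"roll": 0},
    {"claw": 0.3,"tx": 0,"ty": 0.002,"tz": 0.024,"roll": 0},
    {"claw": 0.3,"tx": 0.003,"ty": 0.002,"tz": 0.0255,"roll": 0},
    {"claw": 0.3,"tx": 0.006,"ty": 0.002,"tz": 0.0265,"roll": 0},
    {"claw": 0.3,"tx": 0.009,"ty": 0.002,"tz": 0.028,"roll": 0},
    {"claw": 0.3,"tx": 0.012,"ty": 0.002,"tz": 0.029,"roll": 0},
    {"claw": 0.3,"tx": 0.012,"ty": 0.002,"tz": 0.029,"roll": 0},
  ],
)

```text
t: 15.0
eef_pos: [0.6147, -0.2294, 0.2316]
tcp_rot: [2.217, 2.224, 0.001]
ft_force: [-1.0, 0.7, 4.9]
width: 0.583
grasp_force: 22.8
```

```bash
cat >> h.py <<'E'
def edges(p,c0=300,c1=340,r0=120,r1=330):
    g=cv2.cvtColor(p['pixels'],cv2.COLOR_RGB2GRAY).astype(float)[:,c0:c1].mean(1)
    d=np.diff(cv2.GaussianBlur(g[:,None],(1,3),0)[:,0]);i=[r for r in range(r0,r1) if abs(d[r])>5 and abs(d[r])==abs(d[r-3:r+4]).max()]
    print('edges',[(r,round(d[r])) for r in i])
E
python3 -c "
from h import *
go(.6145,-.2285,.23,90)
p=ctrl.get_image('wrist');lip_rows(p,ths=(0,5,10));edges(p)
print([(proj(p,d['point']).round(),np.round(d['point'],3),d['score']) for k in('scoop_lip','ball_0_center') for d in ctrl.look_for(p,k)])"
```

```text
t 15.0 tcp [ 0.6147 -0.2294  0.2316] psi 90.18 tilt [-0.0009  0.0017] F [-1.05  0.71  4.88] w 0.583 gf 22.8
go [ 0.0009 -0.0002  0.0016] roll 0.003
0 lip [321. 177.] walltop [321. 181.] frontbottom [321. 171.]
5 lip [321. 187.] walltop [321. 189.] frontbottom [321. 184.]
10 lip [321. 197.] walltop [321. 197.] frontbottom [321. 196.]
edges [(150, -18), (186, 13), (194, -13), (315, -56)]
[(array([ 58., 399.]), array([ 0.288, -0.468,  0.029]), 0.84), (array([316., 276.]), array([ 0.612, -0.227,  0.2  ]), 0.81)]
```

Call:
play_rows(
  increments=[
    {"claw": 0.3,"tx": 0.003,"ty": 0,"tz": 0.0015,"roll": 0},
    {"claw": 0.3,"tx": 0.006,"ty": 0,"tz": 0.003,"roll": 0},
    {"claw": 0.3,"tx": 0.0095,"ty": 0,"tz": 0.0045,"roll": 0},
    {"claw": 0.3,"tx": 0.013,"ty": 0,"tz": 0.006,"roll": 0},
    {"claw": 0.3,"tx": 0.0165,"ty": 0,"tz": 0.008,"roll": 0},
    {"claw": 0.3,"tx": 0.02,"ty": 0,"tz": 0.01,"roll": 0},
    {"claw": 0.3,"tx": 0.0235,"ty": 0,"tz": 0.0125,"roll": 0},
    {"claw": 0.3,"tx": 0.026,"ty": 0,"tz": 0.0145,"roll": 0},
  ],
)

```text
t: 16.15
eef_pos: [0.6148, -0.2028, 0.2169]
tcp_rot: [2.217, 2.224, 0.002]
ft_force: [-0.5, 2.5, 6.2]
width: 0.582
grasp_force: 23.7
```

```bash
python3 -c "
from h import *
go(.6145,-.2125,.21,90)
p=ctrl.get_image('wrist');save(p,'w9');lip_rows(p,ths=range(10,45,5));edges(p)
print([(proj(p,d['point']).round(),np.round(d['point'],3),d['score']) for k in('ball_0_center',) for d in ctrl.look_for(p,k)])"
```

```text
t 16.15 tcp [ 0.6148 -0.2028  0.2169] psi 90.19 tilt [0.0003 0.0018] F [-0.53  2.51  6.2 ] w 0.582 gf 23.7
go [-0.0097 -0.0003  0.0069] roll 0.003
10 lip [321. 196.] walltop [321. 196.] frontbottom [321. 196.]
15 lip [321. 206.] walltop [321. 204.] frontbottom [321. 208.]
20 lip [321. 216.] walltop [321. 213.] frontbottom [321. 221.]
25 lip [321. 226.] walltop [321. 222.] frontbottom [321. 234.]
30 lip [321. 236.] walltop [321. 232.] frontbottom [321. 246.]
35 lip [321. 247.] walltop [321. 241.] frontbottom [321. 259.]
40 lip [321. 258.] walltop [321. 251.] frontbottom [321. 272.]
edges [(186, 8), (193, -23), (199, -18), (224, 13), (231, -11), (267, -7), (272, 5), (293, -10), (300, 6), (321, -80)]
[(array([336., 309.]), array([ 0.623, -0.223,  0.182]), 0.97)]
```

Call:
play_rows(
  increments=[
    {"claw": 0.3,"tx": 0.003,"ty": 0,"tz": 0.0025,"roll": 0},
    {"claw": 0.3,"tx": 0.006,"ty": 0,"tz": 0.005,"roll": 0},
    {"claw": 0.3,"tx": 0.009,"ty": 0,"tz": 0.0075,"roll": 0},
    {"claw": 0.3,"tx": 0.012,"ty": 0,"tz": 0.01,"roll": 0},
    {"claw": 0.3,"tx": 0.0145,"ty": 0,"tz": 0.0125,"roll": 0},
    {"claw": 0.3,"tx": 0.017,"ty": 0,"tz": 0.015,"roll": 0},
    {"claw": 0.3,"tx": 0.019,"ty": 0,"tz": 0.017,"roll": 0},
    {"claw": 0.3,"tx": 0.019,"ty": 0,"tz": 0.017,"roll": 0},
  ],
)

```text
t: 17.25
eef_pos: [0.6141, -0.184, 0.1985]
tcp_rot: [-2.218, -2.225, -0.0]
ft_force: [2.3, 1.7, 3.1]
width: 0.579
grasp_force: 24.0
```

```bash
python3 -c "
from h import *
go(.6145,-.2125,.21,90)
p=ctrl.get_image('wrist');save(p,'w10');lip_rows(p,ths=range(25,50,5));edges(p)
print([(proj(p,d['point']).round(),np.round(d['point'],3),d['score']) for k in('ball_0_center',) for d in ctrl.look_for(p,k)])"
```

```text
t 17.25 tcp [ 0.6141 -0.184   0.1985] psi 90.19 tilt [ 0.0004 -0.    ] F [2.27 1.69 3.09] w 0.579 gf 24.0
go [-0.0285  0.0003 -0.0115] roll 0.003
25 lip [321. 227.] walltop [321. 223.] frontbottom [321. 235.]
30 lip [321. 237.] walltop [321. 233.] frontbottom [321. 247.]
35 lip [321. 248.] walltop [321. 242.] frontbottom [321. 260.]
40 lip [321. 259.] walltop [321. 252.] frontbottom [321. 273.]
45 lip [321. 269.] walltop [321. 261.] frontbottom [321. 286.]
edges [(137, 14), (166, 5), (171, 5), (195, -6), (209, 8), (213, 8), (232, -35), (246, 11), (321, -62)]
[(array([330., 254.]), array([ 0.619, -0.175,  0.149]), 0.73)]
```

Call:
play_rows(
  increments=[
    {"claw": 0.3,"tx": 0,"ty": 0,"tz": -0.002,"roll": 0},
    {"claw": 0.3,"tx": -0.002,"ty": 0,"tz": -0.005,"roll": 0},
    {"claw": 0.3,"tx": -0.005,"ty": 0,"tz": -0.008,"roll": 0},
    {"claw": 0.3,"tx": -0.008,"ty": 0,"tz": -0.011,"roll": 0},
    {"claw": 0.3,"tx": -0.011,"ty": 0,"tz": -0.014,"roll": 0},
    {"claw": 0.3,"tx": -0.014,"ty": 0,"tz": -0.017,"roll": 0},
    {"claw": 0.3,"tx": -0.014,"ty": 0,"tz": -0.017,"roll": 0},
    {"claw": 0.3,"tx": -0.014,"ty": 0,"tz": -0.017,"roll": 0},
  ],
)

```text
t: 18.35
eef_pos: [0.6141, -0.1983, 0.2158]
tcp_rot: [-2.218, -2.225, -0.0]
ft_force: [0.5, -0.1, -1.4]
width: 0.576
grasp_force: 23.5
```

```bash
python3 -c "
from h import *
go(.6145,-.2125,.21,90)
p=ctrl.get_image('wrist');save(p,'w11');lip_rows(p,ths=range(25,50,5));edges(p)
print([(proj(p,d['point']).round(),np.round(d['point'],3),d['score']) for k in('ball_0_center',) for d in ctrl.look_for(p,k)])
# white-ish round blobs
h=cv2.cvtColor(p['pixels'],cv2.COLOR_RGB2GRAY)[180:330,250:400]
print(h[::10,::10])
"
```

```text
t 18.35 tcp [ 0.6141 -0.1983  0.2158] psi 90.17 tilt [ 0.0001 -0.    ] F [ 0.48 -0.08 -1.42] w 0.576 gf 23.5
go [-0.0142  0.0004  0.0058] roll 0.003
25 lip [321. 227.] walltop [321. 223.] frontbottom [321. 234.]
30 lip [321. 237.] walltop [321. 232.] frontbottom [321. 247.]
35 lip [321. 248.] walltop [321. 242.] frontbottom [321. 260.]
40 lip [321. 258.] walltop [321. 251.] frontbottom [321. 273.]
45 lip [321. 269.] walltop [321. 261.] frontbottom [321. 286.]
edges [(121, 13), (155, 5), (178, -6), (189, 8), (200, -24), (207, -18), (230, 15), (235, 6), (263, -11), (321, -68)]
[]
[[209 216 199 226 207 119 119 195 183 191 156 206 204 183 180]
 [222 227 225 206 210 226 214 229 124 120 208 211 179 184 185]
 [212 225 223 196 226 227 228 199 223 217 209 210 122 231 170]
 [223 225 226 203 215 157 154 154 152 147 203 156 220 232 231]
 [226 224 208 161 159 161 157 155 150 151 151 152 206 229 202]
 [210 210 169 166 164 161 158 210 166 147 148 148 152 181 231]
 [211 171 168 169 166 216 224 245 223 228 151 154 151 150 206]
 [171 171 172 170 168 226 224 237 222 224 156 153 153 151 155]
 [176 175 173 171 176 119 223 227 224 220 158 187 157 158 154]
 [176 178 180 178 211 216 211 218 216 217 213 214 156 154 156]
 [187 183 179 181 210 215 209 218 213 217 214 211 164 163 156]
 [179 179 183 202 211 214 208 217 215 216 213 215 165 163 159]
 [101  33 182 202 211 214 208 218 212 215 212 215 170  28 102]
 [102  26 183 211 211 212 209 217 213 213 213 212 172  32 102]
 [ 97  27 187 213 207 212 207 216 209 204 194 182 153  32  40]]
```

The weight reading dropped to about the empty scoop, no ball is seen, and the tilt holds at about 40°. I level the scoop by dragging it back with its front underside over the near rim.

Call:
play_rows(
  increments=[
    {"claw": 0.3,"tx": -0.005,"ty": 0,"tz": -0.006,"roll": 0},
    {"claw": 0.3,"tx": -0.012,"ty": 0,"tz": -0.012,"roll": 0},
    {"claw": 0.3,"tx": -0.018,"ty": 0,"tz": -0.018,"roll": 0},
    {"claw": 0.3,"tx": -0.024,"ty": 0,"tz": -0.0216,"roll": 0},
    {"claw": 0.3,"tx": -0.03,"ty": 0,"tz": -0.022,"roll": 0},
    {"claw": 0.3,"tx": -0.038,"ty": 0,"tz": -0.023,"roll": 0},
    {"claw": 0.3,"tx": -0.046,"ty": 0,"tz": -0.024,"roll": 0},
    {"claw": 0.3,"tx": -0.054,"ty": 0,"tz": -0.0245,"roll": 0},
  ],
)

```text
t: 19.45
eef_pos: [0.6145, -0.2529, 0.2409]
tcp_rot: [2.218, 2.224, 0.001]
ft_force: [-1.0, 1.9, 2.8]
width: 0.583
grasp_force: 24.2
```

Call:
play_rows(
  increments=[
    {"claw": 0.3,"tx": -0.008,"ty": 0,"tz": 0,"roll": 0},
    {"claw": 0.3,"tx": -0.016,"ty": 0,"tz": 0.001,"roll": 0},
    {"claw": 0.3,"tx": -0.023,"ty": 0,"tz": 0.002,"roll": 0},
    {"claw": 0.3,"tx": -0.03,"ty": 0,"tz": 0.0035,"roll": 0},
    {"claw": 0.3,"tx": -0.037,"ty": 0,"tz": 0.005,"roll": 0},
    {"claw": 0.3,"tx": -0.043,"ty": 0,"tz": 0.006,"roll": 0},
    {"claw": 0.3,"tx": -0.043,"ty": 0,"tz": 0.006,"roll": 0},
    {"claw": 0.3,"tx": -0.043,"ty": 0,"tz": 0.006,"roll": 0},
  ],
)

```text
t: 20.45
eef_pos: [0.6143, -0.2955, 0.2338]
tcp_rot: [-2.218, -2.224, 0.001]
ft_force: [1.0, -0.4, 0.6]
width: 0.584
grasp_force: 24.8
```

```bash
python3 -c "
from h import *
go(.4415,-.399,.25,166)
p=ctrl.get_image('wrist');save(p,'w12');lip_rows(p,ths=range(-10,50,5));edges(p)
print([(proj(p,d['point']).round(),np.round(d['point'],3),d['score']) for k in('ball_0_center','scoop') for d in ctrl.look_for(p,k)])
r=ctrl.silhouettes(p,'scoop')
for q in r: v,u=np.nonzero(q['region']);print(q['score'],u.min(),u.max(),v.min(),v.max())
"
```

```text
t 20.45 tcp [ 0.6143 -0.2955  0.2338] psi 90.17 tilt [-0.     -0.0005] F [ 1.04 -0.39  0.57] w 0.584 gf 24.8
go [-0.103  -0.1731 -0.0161] roll -1.324
-10 lip [321. 159.] walltop [321. 166.] frontbottom [321. 145.]
-5 lip [321. 168.] walltop [321. 173.] frontbottom [321. 158.]
0 lip [321. 177.] walltop [321. 181.] frontbottom [321. 171.]
5 lip [321. 187.] walltop [321. 188.] frontbottom [321. 184.]
10 lip [321. 197.] walltop [321. 197.] frontbottom [321. 196.]
15 lip [321. 206.] walltop [321. 205.] frontbottom [321. 209.]
20 lip [321. 217.] walltop [321. 214.] frontbottom [321. 222.]
25 lip [321. 227.] walltop [321. 223.] frontbottom [321. 234.]
30 lip [321. 237.] walltop [321. 232.] frontbottom [321. 247.]
35 lip [321. 248.] walltop [321. 242.] frontbottom [321. 260.]
40 lip [321. 258.] walltop [321. 251.] frontbottom [321. 273.]
45 lip [321. 269.] walltop [321. 261.] frontbottom [321. 286.]
edges [(146, -7), (151, -12), (188, 28), (316, -61)]
[(array([319., 112.]), array([ 0.612, -0.2  ,  0.041]), 0.51), (array([311., 270.]), array([ 0.609, -0.289,  0.202]), 0.97), (array([ 72., 373.]), array([ 0.313, -0.496,  0.031]), 0.88)]
0.62 254 387 184 380
0.55 0 115 325 440
```

Call:
play_rows(
  increments=[
    {"claw": 0.3,"tx": 0,"ty": 0,"tz": -0.015,"roll": 0},
    {"claw": 0.3,"tx": -0.01,"ty": -0.012,"tz": -0.028,"roll": -0.1},
    {"claw": 0.3,"tx": -0.024,"ty": -0.036,"tz": -0.028,"roll": -0.27},
    {"claw": 0.3,"tx": -0.042,"ty": -0.068,"tz": -0.028,"roll": -0.45},
    {"claw": 0.3,"tx": -0.062,"ty": -0.102,"tz": -0.028,"roll": -0.63},
    {"claw": 0.3,"tx": -0.08,"ty": -0.134,"tz": -0.02,"roll": -0.81},
    {"claw": 0.3,"tx": -0.094,"ty": -0.158,"tz": 0,"roll": -0.99},
    {"claw": 0.3,"tx": -0.1035,"ty": -0.173,"tz": 0.02,"roll": -1.15},
  ],
)

```text
t: 21.65
eef_pos: [0.4406, -0.4002, 0.2149]
tcp_rot: [0.644, 3.074, -0.001]
ft_force: [0.8, -0.3, -2.2]
width: 0.576
grasp_force: 24.5
```

```bash
python3 -c "
from h import *
go(.4415,-.399,.0725,166)"
```

```text
t 21.65 tcp [ 0.4406 -0.4002  0.2149] psi 156.33 tilt [-0.0007 -0.0007] F [ 0.83 -0.3  -2.19] w 0.576 gf 24.5
go [-0.0002  0.0015  0.1424] roll -0.169
```

Call:
play_rows(
  increments=[
    {"claw": 0.3,"tx": 0,"ty": 0.001,"tz": 0.01,"roll": -0.08},
    {"claw": 0.3,"tx": 0,"ty": 0.001,"tz": 0.03,"roll": -0.169},
    {"claw": 0.3,"tx": 0,"ty": 0.001,"tz": 0.055,"roll": -0.169},
    {"claw": 0.3,"tx": 0,"ty": 0.001,"tz": 0.08,"roll": -0.169},
    {"claw": 0.3,"tx": 0,"ty": 0.001,"tz": 0.1,"roll": -0.169},
    {"claw": 0.3,"tx": 0,"ty": 0.001,"tz": 0.116,"roll": -0.169},
    {"claw": 0.3,"tx": 0,"ty": 0.001,"tz": 0.126,"roll": -0.169},
    {"claw": 0.3,"tx": 0,"ty": 0.001,"tz": 0.13,"roll": -0.169},
  ],
)

```text
t: 22.65
eef_pos: [0.4421, -0.3984, 0.0839]
tcp_rot: [-0.39, -3.117, -0.0]
ft_force: [0.2, 0.3, -1.7]
width: 0.582
grasp_force: 24.5
```

Call:
play_rows(
  increments=[
    {"claw": 0.3,"tx": 0,"ty": 0,"tz": 0.003,"roll": 0},
    {"claw": 0.3,"tx": 0,"ty": 0,"tz": 0.006,"roll": 0},
    {"claw": 0.3,"tx": 0,"ty": 0,"tz": 0.008,"roll": 0},
    {"claw": 0.3,"tx": 0,"ty": 0,"tz": 0.01,"roll": 0},
    {"claw": 0.3,"tx": 0,"ty": 0,"tz": 0.011,"roll": 0},
    {"claw": 0.3,"tx": 0,"ty": 0,"tz": 0.012,"roll": 0},
    {"claw": 0.3,"tx": 0,"ty": 0,"tz": 0.012,"roll": 0},
    {"claw": 0.3,"tx": 0,"ty": 0,"tz": 0.012,"roll": 0},
  ],
)

```text
t: 23.65
eef_pos: [0.4423, -0.3986, 0.0726]
tcp_rot: [0.39, 3.117, -0.0]
ft_force: [0.6, 0.3, -0.2]
width: 0.583
grasp_force: 24.7
```

```bash
python3 -c "
from h import *
go(.4415,-.399,.0725,166)
p=ctrl.get_image('wrist');lip_rows(p,ths=(-5,0,5));edges(p)"
```

```text
t 23.65 tcp [ 0.4423 -0.3986  0.0726] psi 165.75 tilt [-0.0004 -0.0002] F [ 0.62  0.31 -0.23] w 0.583 gf 24.7
go [ 0.0007 -0.0006  0.0001] roll -0.004
-5 lip [322. 169.] walltop [322. 174.] frontbottom [322. 159.]
0 lip [322. 178.] walltop [322. 181.] frontbottom [322. 172.]
5 lip [322. 188.] walltop [322. 189.] frontbottom [322. 184.]
edges [(188, 28), (316, -54)]
```

Call:
play_rows(
  increments=[
    {"claw": 0.3,"tx": 0,"ty": 0,"tz": 0.001,"roll": 0},
    {"claw": 0.3,"tx": 0,"ty": 0,"tz": 0.002,"roll": 0},
    {"claw": 0.3,"tx": 0,"ty": 0,"tz": 0.003,"roll": 0},
    {"claw": 0.3,"tx": 0,"ty": 0,"tz": 0.003,"roll": 0},
    {"claw": 0.3,"tx": 0,"ty": 0,"tz": 0.003,"roll": 0},
    {"claw": 0.3,"tx": 0,"ty": 0,"tz": 0.003,"roll": 0},
    {"claw": 0.3,"tx": 0,"ty": 0,"tz": 0.003,"roll": 0},
    {"claw": 0.3,"tx": 0,"ty": 0,"tz": 0.003,"roll": 0},
  ],
)

```text
t: 24.7
eef_pos: [0.444, -0.3994, 0.0715]
tcp_rot: [0.389, 3.113, -0.003]
ft_force: [4.3, 2.6, 9.0]
width: 0.582
grasp_force: 25.6
```

```bash
python3 -c "
from h import *
go(.4415,-.399,.0725,166)
p=ctrl.get_image('wrist');lip_rows(p,ths=(-5,0,5));edges(p)"
```

```text
t 24.7 tcp [ 0.444  -0.3994  0.0715] psi 165.75 tilt [-0.0043 -0.0014] F [4.28 2.56 8.96] w 0.582 gf 25.6
go [ 0.0025 -0.0002 -0.001 ] roll -0.004
-5 lip [322. 169.] walltop [322. 174.] frontbottom [322. 158.]
0 lip [322. 178.] walltop [322. 181.] frontbottom [322. 171.]
5 lip [322. 187.] walltop [322. 189.] frontbottom [322. 184.]
edges [(186, 31), (316, -54)]
```

Call:
play_rows(
  increments=[
    {"claw": 0.3,"tx": 0,"ty": 0,"tz": -0.002,"roll": 0},
    {"claw": 0.6,"tx": 0,"ty": 0,"tz": -0.002,"roll": 0},
    {"claw": 0.65,"tx": 0,"ty": 0,"tz": -0.002,"roll": 0},
    {"claw": 0.8,"tx": 0,"ty": 0,"tz": -0.002,"roll": 0},
    {"claw": 1,"tx": 0,"ty": 0,"tz": -0.002,"roll": 0},
    {"claw": 1,"tx": 0,"ty": 0,"tz": -0.002,"roll": 0},
    {"claw": 1,"tx": 0,"ty": 0,"tz": -0.02,"roll": 0},
    {"claw": 1,"tx": 0,"ty": 0,"tz": -0.06,"roll": 0},
  ],
)

```text
t: 25.75
eef_pos: [0.4411, -0.3973, 0.1288]
tcp_rot: [-0.39, -3.114, -0.004]
ft_force: [0.6, -1.0, 1.2]
width: 0.997
grasp_force: 0.0
```

Call:
play_rows(
  increments=[
    {"claw": 1,"tx": 0,"ty": 0,"tz": -0.05,"roll": 0},
    {"claw": 1,"tx": 0.04,"ty": -0.05,"tz": -0.09,"roll": 0},
    {"claw": 1,"tx": 0.08,"ty": -0.1,"tz": -0.1,"roll": 0},
    {"claw": 1,"tx": 0.1,"ty": -0.15,"tz": -0.1,"roll": 0},
    {"claw": 1,"tx": 0.1,"ty": -0.19,"tz": -0.1,"roll": 0},
    {"claw": 1,"tx": 0.1,"ty": -0.21,"tz": -0.1,"roll": 0},
    {"claw": 1,"tx": 0.1,"ty": -0.21,"tz": -0.1,"roll": 0},
    {"claw": 1,"tx": 0.1,"ty": -0.21,"tz": -0.1,"roll": 0},
  ],
)

```text
t: 26.75
eef_pos: [0.2939, -0.5767, 0.2299]
tcp_rot: [0.389, 3.117, 0.0]
ft_force: [0.4, -0.4, -0.3]
width: 1.004
grasp_force: 0.0
```

```bash
python3 -c "
from h import *
go(.6,-.2,.3)
for n in('top','wrist','scene'):
  p=ctrl.get_image(n);save(p,n+'_end')
  for k in['ball_0_center','scoop_bar','scoop','box_in','beaker_pp','cylinder','petri']:
    print(n,k,[(np.round(d['point'],3).tolist(),round(d['score'],2)) for d in ctrl.look_for(p,k)[:4]])
  for q in ctrl.silhouettes(p,'scoop'): v,u=np.nonzero(q['region']);print(q['score'],u.mean(),v.mean(),len(u))
"
```

```text
t 26.75 tcp [ 0.2939 -0.5767  0.2299] psi 165.77 tilt [-0.0003  0.0001] F [ 0.4  -0.37 -0.3 ] w 1.004 gf 0.0
go [-0.2041  0.4404 -0.07  ] roll 0
top ball_0_center []
top scoop_bar [([0.31, -0.502, 0.027], 0.86), ([0.446, -0.399, 0.029], 0.55)]
top scoop [([0.307, -0.505, 0.033], 0.67), ([0.443, -0.402, 0.024], 0.65)]
top box_in [([0.568, -0.195, 0.052], 0.89)]
top beaker_pp [([0.62, -0.435, 0.031], 0.71)]
top cylinder []
top petri []
0.76 453.3585222502099 325.40302267002517 1191
0.61 406.5855263157895 267.4783834586466 1064
wrist ball_0_center [([0.621, -0.263, 0.03], 0.52)]
wrist scoop_bar [([0.31, -0.511, 0.026], 0.84), ([0.447, -0.397, 0.031], 0.63)]
wrist scoop [([0.308, -0.51, 0.026], 0.96), ([0.44, -0.402, 0.03], 0.88)]
wrist box_in [([0.623, -0.264, 0.026], 0.6)]
wrist beaker_pp [([0.644, -0.422, 0.064], 0.96)]
wrist cylinder [([0.681, -0.413, 0.056], 0.5)]
wrist petri [([0.33, -0.284, 0.018], 0.82)]
0.89 394.4575015124017 213.1302177858439 6612
0.55 514.8899231080534 307.59800350735196 7413
scene ball_0_center [([0.652, -0.121, 0.026], 0.42)]
scene scoop_bar [([0.442, -0.395, 0.03], 0.87), ([0.311, -0.501, 0.026], 0.61)]
scene scoop [([0.443, -0.394, 0.029], 0.89), ([0.308, -0.496, 0.024], 0.71)]
scene box_in [([0.597, -0.43, 0.044], 0.56)]
scene beaker_pp [([0.594, -0.432, 0.042], 0.62)]
scene cylinder [([0.651, -0.128, 0.024], 0.2)]
scene petri []
0.86 391.1125 250.92884615384617 1040
0.63 455.23805060918465 268.4339268978444 1067
0.46 259.722 234.642 500
```

```bash
python3 -c "
from h import *
a=cv2.imread('pics/top0.png');b=cv2.imread('pics/top_end.png')
d=(cv2.absdiff(a,b).max(2)>45).astype(np.uint8)
n,l,s,c=cv2.connectedComponentsWithStats(cv2.morphologyEx(d,cv2.MORPH_CLOSE,np.ones((3,3))))
for i in range(1,n):
  if s[i,4]>6 and s[i,1]<360: print(s[i],c[i].round())
for im in(a,b):
  g=cv2.cvtColor(im,cv2.COLOR_BGR2GRAY)[235:305,380:435]
  m=(g<45);v,u=np.nonzero(m);print('bar px',u.mean()+380,v.mean()+235,m.sum(),u.min()+380,u.max()+380,v.min()+235,v.max()+235)
  hsv=cv2.cvtColor(im,cv2.COLOR_BGR2HSV);w=((hsv[:,:,2]>235)&(hsv[:,:,1]>12)&(hsv[:,:,1]<60)).astype(np.uint8)[120:330,240:480]
  n2,_,s2,c2=cv2.connectedComponentsWithStats(w);print('white',[(c2[i]+[240,120]).round().tolist()+[int(s2[i,4])] for i in range(1,n2) if s2[i,4]>5])
for y in range(240,300,6): print(y,a[y,396:424:3].mean(1).round(),b[y,396:424:3].mean(1).round())
"
```

```text
[322 197   9   4  12] [326. 199.]
[298 208  43  38 329] [315. 225.]
[338 209   5   3  10] [340. 210.]
[307 244   9  10  71] [311. 249.]
[390 244  34  51 604] [407. 263.]
[300 257  14  20 163] [306. 266.]
[  290   308   350   172 27611] [510. 413.]
bar px 412.07462686567163 268.089552238806 67 401 422 264 272
white [[404.0, 250.0, 7]]
bar px 411.8703703703704 266.25925925925924 54 401 422 262 270
white []
240 [165. 158. 167. 166. 162. 164. 160. 158. 159. 160.] [168. 159. 166. 169. 166. 166. 162. 163. 162. 159.]
246 [165. 169. 120. 170. 180. 169. 160. 158. 158. 157.] [171. 104. 156.  80.  89. 143. 210. 166. 160. 161.]
252 [170.  81. 190. 239. 230. 207. 242. 144. 130. 163.] [171.  73. 197. 190. 190. 190. 193. 109. 166. 163.]
258 [157. 107. 190. 175. 239. 231. 187.  82. 202. 161.] [141. 143. 191. 190. 190. 181. 193.  80. 166. 165.]
264 [ 87. 146.  27.  37.  68. 112. 201. 106. 166. 160.] [ 82.  79.  42.  52.  49.  38.  46.  58. 143. 166.]
270 [ 90. 193. 194. 183.  77.  25.  40.  53.  53.  75.] [124. 193. 191. 196. 193. 197.  78.  32.  35. 143.]
276 [172. 189. 187. 194. 182. 190.  75. 166. 165. 158.] [191. 190. 187. 189. 190. 189. 126. 161. 164. 160.]
282 [192. 188. 187. 189. 186. 182. 141. 165. 163. 165.] [197. 194. 195. 191. 194. 179. 196. 168. 163. 165.]
288 [197. 192. 192. 187. 189. 148. 164. 164. 155. 157.] [212. 195. 197. 188. 193. 104. 169. 167. 157. 159.]
294 [166. 162. 159. 151. 118. 109. 159. 156. 161. 163.] [165. 165. 161. 157. 158. 164. 161. 158. 163. 165.]
```

```bash
python3 -c "
from h import *
p=ctrl.get_image('wrist')
print(ctrl.get_obs()['t'],[(proj(p,d['point']).round(),np.round(d['point'],3),round(d['score'],2)) for d in ctrl.look_for(p,'ball_0_center')])
for q in ctrl.silhouettes(p,'ball_0_center'):
  v,u=np.nonzero(q['region']);print(q['score'],u.min(),u.max(),v.min(),v.max(),len(u),p['pixels'][q['region']].mean(0))
print('funnel axis at z=.03,.082,.162',[proj(p,(.6135,-.2125,z)).round() for z in(.03,.082,.162)],'post',proj(p,(.4905,-.1729,.102)).round(),'cyl',proj(p,(.681,-.406,.05)).round(),'beaker',proj(p,(.622,-.433,.03)).round())
"
```

```text
28.15 []
funnel axis at z=.03,.082,.162 [array([678., 390.]), array([726., 425.]), array([832., 502.])] post [811. 330.] cyl [529. 475.] beaker [495. 430.]
```

```bash
python3 -c "
from h import *
go(.57,-.31,.27,110)"
```

```text
t 28.25 tcp [ 0.2935 -0.5774  0.2293] psi 165.74 tilt [-0.  0.] F [ 0.09 -0.08  0.31] w 1.0 gf 0.0
go [-0.2022  0.3272 -0.0407] roll 0.973
```

Call:
play_rows(
  increments=[
    {"claw": 1,"tx": -0.015,"ty": 0.02,"tz": -0.03,"roll": 0.1},
    {"claw": 1,"tx": -0.04,"ty": 0.06,"tz": -0.04,"roll": 0.25},
    {"claw": 1,"tx": -0.07,"ty": 0.11,"tz": -0.04,"roll": 0.4},
    {"claw": 1,"tx": -0.1,"ty": 0.16,"tz": -0.04,"roll": 0.55},
    {"claw": 1,"tx": -0.13,"ty": 0.21,"tz": -0.04,"roll": 0.7},
    {"claw": 1,"tx": -0.16,"ty": 0.26,"tz": -0.04,"roll": 0.85},
    {"claw": 1,"tx": -0.185,"ty": 0.3,"tz": -0.04,"roll": 0.973},
    {"claw": 1,"tx": -0.2,"ty": 0.32,"tz": -0.04,"roll": 0.973},
  ],
)

```text
t: 29.25
eef_pos: [0.5678, -0.3141, 0.2694]
tcp_rot: [1.8, 2.574, 0.001]
ft_force: [-0.4, -0.7, 0.7]
width: 1.005
grasp_force: 0.0
```

Call:
play_rows(
  increments=[
    {"claw": 1,"tx": 0,"ty": 0,"tz": 0,"roll": 0},
    {"claw": 1,"tx": 0,"ty": 0,"tz": 0,"roll": 0},
    {"claw": 1,"tx": 0,"ty": 0,"tz": 0,"roll": 0},
    {"claw": 1,"tx": 0,"ty": 0,"tz": 0,"roll": 0},
    {"claw": 1,"tx": 0,"ty": 0,"tz": 0,"roll": 0},
    {"claw": 1,"tx": 0,"ty": 0,"tz": 0,"roll": 0},
    {"claw": 1,"tx": 0,"ty": 0,"tz": 0,"roll": 0},
    {"claw": 1,"tx": 0,"ty": 0,"tz": 0,"roll": 0},
  ],
)

```text
t: 30.25
eef_pos: [0.5661, -0.3164, 0.2693]
tcp_rot: [-1.802, -2.573, -0.0]
ft_force: [-0.5, -0.3, -0.5]
width: 0.998
grasp_force: 0.0
```

```bash
python3 -c "
from h import *
go(.57,-.31,.27,110)
p=ctrl.get_image('wrist');save(p,'w20')
print([(proj(p,d['point']).round(),np.round(d['point'],3),round(d['score'],2)) for d in ctrl.look_for(p,'ball_0_center')])
for q in ctrl.silhouettes(p,'ball_0_center'):
  v,u=np.nonzero(q['region']);print(round(q['score'],2),u.min(),u.max(),v.min(),v.max(),len(u),p['pixels'][q['region']].mean(0))
print([proj(p,(.6135,-.2125,z)).round() for z in(.03,.082,.162)])
i=p['pixels'];hsv=cv2.cvtColor(i,cv2.COLOR_RGB2HSV);w=((hsv[:,:,2]>232)&(hsv[:,:,1]<60)).astype(np.uint8)
n,l,s,c=cv2.connectedComponentsWithStats(w)
for k in range(1,n):
  if s[k,4]>60: print(s[k],c[k].round(),i[l==k].mean(0).round())
"
```

```text
t 30.25 tcp [ 0.5661 -0.3164  0.2693] psi 110.0 tilt [ 0. -0.] F [-0.45 -0.26 -0.53] w 0.998 gf 0.0
go [ 0.0047  0.0058 -0.0007] roll 0.0
[(array([402., 116.]), array([ 0.611, -0.201,  0.042]), 0.46), (array([200., 233.]), array([ 0.445, -0.395,  0.031]), 0.19)]
0.52 393 410 109 127 242 [209.89669421 205.45454545 194.82231405]
[array([397., 128.]), array([409., 128.]), array([437., 127.])]
```

Call:
play_rows(
  increments=[
    {"claw": 1,"tx": 0,"ty": 0.02,"tz": 0,"roll": 0},
    {"claw": 1,"tx": 0,"ty": 0.05,"tz": 0,"roll": 0},
    {"claw": 1,"tx": 0.01,"ty": 0.08,"tz": 0,"roll": 0},
    {"claw": 1,"tx": 0.02,"ty": 0.1,"tz": 0,"roll": 0},
    {"claw": 1,"tx": 0.03,"ty": 0.11,"tz": 0,"roll": 0},
    {"claw": 1,"tx": 0.03,"ty": 0.11,"tz": 0,"roll": 0},
    {"claw": 1,"tx": 0.03,"ty": 0.11,"tz": 0,"roll": 0},
    {"claw": 1,"tx": 0.03,"ty": 0.11,"tz": 0,"roll": 0},
  ],
)

```text
t: 31.4
eef_pos: [0.6587, -0.2515, 0.2695]
tcp_rot: [1.803, 2.572, -0.0]
ft_force: [-0.1, 0.8, 1.1]
width: 1.001
grasp_force: 0.0
```

```bash
python3 -c "
from h import *
go(.57,-.31,.27,110)
p=ctrl.get_image('wrist');save(p,'w21')
for k in('ball_0_center','box_in','cylinder','beaker_pp'):print(k,[(proj(p,d['point']).round(),np.round(d['point'],3),round(d['score'],2)) for d in ctrl.look_for(p,k)])
for q in ctrl.silhouettes(p,'ball_0_center'):
  v,u=np.nonzero(q['region']);print(round(q['score'],2),u.min(),u.max(),v.min(),v.max(),len(u),p['pixels'][q['region']].mean(0))
"
```

```text
t 31.4 tcp [ 0.6587 -0.2515  0.2695] psi 109.93 tilt [-0.0003 -0.    ] F [-0.06  0.8   1.09] w 1.001 gf 0.0
go [-0.0248 -0.1033 -0.0005] roll -0.001
ball_0_center [(array([295., 146.]), array([ 0.611, -0.201,  0.042]), 0.64)]
box_in [(array([206.,  94.]), array([ 0.514, -0.184,  0.049]), 0.96)]
cylinder [(array([114., 256.]), array([ 0.448, -0.394,  0.031]), 0.74), (array([300., 351.]), array([ 0.688, -0.402,  0.09 ]), 0.56)]
beaker_pp [(array([242., 340.]), array([ 0.622, -0.441,  0.048]), 0.8)]
0.49 287 304 140 155 219 [227.47031963 223.94063927 215.43378995]
```

```bash
python3 -c "
from h import *
p=ctrl.get_image('top');b=cv2.imread('pics/top_end.png')
q=proj(p,(.4905,-.1729,.102));print(q)
x,y=q.round().astype(int);g=cv2.cvtColor(b,cv2.COLOR_BGR2GRAY)[y-9:y+10,x-9:x+10]
v,u=np.nonzero(g<50);print(u.mean()+x-9,v.mean()+y-9,len(u),atz(p,u.mean()+x-9,v.mean()+y-9,.1))
a=cv2.imread('pics/top0.png');q=proj(p,(.4358,-.1555,.102));x,y=q.round().astype(int);g=cv2.cvtColor(a,cv2.COLOR_BGR2GRAY)[y-9:y+10,x-9:x+10]
v,u=np.nonzero(g<50);print('start',u.mean()+x-9,v.mean()+y-9,len(u),atz(p,u.mean()+x-9,v.mean()+y-9,.1))
w=ctrl.get_image('wrist');print('t',ctrl.get_obs()['t'])
"
```

```text
[310.41311293 246.82334647]
311.0 248.7037037037037 27 [ 0.48646104 -0.1741642   0.1       ]
start 302.4193548387097 273.2903225806452 31 [ 0.43129691 -0.15473235  0.1       ]
t 31.8
```

```bash
python3 -c "
from h import *
print(ctrl.close_job())"
```

```text
the job is handed in; nothing more can be done
None
```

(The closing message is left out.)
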